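Refit the bedside light dimmer

ROBOT

A 7-joint arm with a two-finger parallel gripper is mounted at the origin on the work surface. World frame = base frame: x ahead of the robot, y to its left, z up, the work surface at z = 0. Lengths are in m, angles in rad, forces in N, time in s.
With the tool pointing down it reaches from about 0.4 to 0.85 m from the base axis. Payload 4.4 kg.
Tool frame: the origin (TCP) lies between the finger pads; the fingertips stand ahead of it and the grasp point (between the pads) lies 2 mm behind it (env.finger_overhang is the z of the fingertips in the tool frame, in m); z points along the fingers, y is the line along which they close (so a half turn about z gives the same grasp; the last joint's range is limited). The gripper opens to 94 mm and grips with 3 to 60 N. Pads are 16 mm wide; open, the fingers measure 119 mm over their backs; the gripper's body (75 mm by 177 mm) begins 78 mm behind the grasp point.
Start: joints at [-1.196, 0.628, 0.038, 1.517, -0.027, 0.996, -0.02], TCP at [0.277, 0.588, 0.198] pointing down, gripper open.
Joint ranges: [-3.06, 3.06], [-0.37, 2.12], [-1.25, 1.32], [0.18, 2.47], [-1.1, 4.24], [0.23, 1.98], [-2.94, 2.94]. Speed limits (rad/s): [2.57, 2.57, 3.14, 3.14, 3.14, 3.14, 3.14].

INTERFACE

Orientations are given as a 3x3 rotation matrix whose columns are the frame's x, y, z axes.
In Python, from rig import env gives the robot as it stands.
- The arm moves only by the shell command python3 -m pendant 'ROWS' [FORCE]. ROWS is JSON, a list of rows, each an object with "travel": the shift along the tool's x, y, z in cm, a list of three; "angular": the turn, a rotation vector about the tool's x, y, z in rad, a list of three; "jaw": the opening, from 0 (shut) to 1 (fully open). A call has 1 to 20 rows; each row is the pose to reach, as a shift and turn from the pose commanded when the call began, along the tool's axes at that moment; what a row does not reach only later rows make up. A row lasts 1/8 s, in which the tool goes at most 62.5 mm and 10.7 degrees, less where a joint would pass 70% of its speed; a pose out of reach is approached as far as the arm can. A call with a gripper value outside its range is refused whole. The fingers move at their own pace and stop on an object; FORCE is the grip in N (left out, the last holds). Time passes only in rows, so rows that repeat a pose let the fingers close. It gives the time, the measured TCP pose, the force, the opening and the grip force at its end, in the units of the state.
- env.get_obs(): the state, without advancing time (a new reading comes with each control period).
- env.grab_frame(name): name is "scene" or "top" or "wrist"; returns a dict with "image" (420x560x3 uint8, red, green, blue), "depth" (420x560 float32, m along the optical axis (not along the pixel's ray), 0 where there is no reading), "K" (3x3 intrinsics, pixels), "rvec" (rotation vector, rad) and "tvec" (3), from world to camera coordinates, as OpenCV has them. Camera axes: x right, y down, z forward; pixel columns grow to the right and rows downward; lengths in m; the calibration is good to about 2 mm. A picture is of the moment at which its call begins.
- env.finish_job(): hands the job in; it is judged then, once.
The state is a dict: "time": time; "joint_positions": joint angles; "qd": joint speeds; "joint_torque": joint torques, N m; "position": TCP position; "ee_rot": TCP orientation; "ft_force": force on the tool from outside, world axes, zero at the start; "moment": the same for the moment, N m; "finger_gap": finger opening in m; "grip_force": force on a finger pad.
Only numpy, scipy, OpenCV 4.12 (cv2) and the standard library are available. Lean on these libraries where they do the work, as an engineer would, in place of code of your own. Each camera call takes 0.05 s, during which the arm holds its last target. There are 200 camera calls.

TASK

Put the bedside light dimmer back together: lower the white cover plate over the two pins of the grey dimmer box until it rests flush on the box, let go of it, then turn the white knob to match the square spindle and fit it all the way down until it rests on the plate. Leave the other things on the table where they are.

Things in the scene. Friction and masses are not known exactly. Their poses are not given: they have to be found in the camera images.
- base: Fixed grey dimmer box, 136 (its x) by 76 (its y) by 30 mm high. Origin: centre of its underside, on the table. On its top stand two round steel pins, 8 mm thick and 16 mm high, at x = -44 and +44 mm, y = 0, and the square spindle in the middle.
- seat (a point): Centre of the dimmer box's top face, 30 mm above the table, axes as the box's; the cover plate's underside rests here.
- spindle_tip (a point): Centre of the top end of the square steel spindle, 14 by 14 mm, that stands upright 28 mm above the box's top (16 mm above the seated plate's top). Its x and y axes are square to the spindle's flats and turn with it; the spindle can start at any angle within 40 degrees of the box's axes, and turns stiffly within about 45 degrees either way.
- plate: Loose white plastic cover plate lying flat, 120 (its x) by 60 (its y) by 12 mm thick, 0.15 kg. Origin: centre of its underside. Two through holes of 11 mm for the pins at x = -44 and +44 mm, y = 0, and a 30 mm hole in the centre for the spindle. It fits either way round (half a turn).
- knob: Loose white plastic knob standing bore down, 42 by 42 mm square body 21 mm high with a grip bar on top 42 (its x) by 14 (its y) by 22 mm high, 43 mm high in all, 0.08 kg. Origin: centre of its underside. The bore opens in the underside: 17 by 17 mm, 18 mm deep, its sides parallel to the body's sides and the bar; it fits the spindle at any quarter turn.
- old_knob: Bystander: the old round grey knob, 34 mm across, 18 mm high. Origin: centre of its underside. Not to be used.
- screwdriver: Bystander: screwdriver, 170 mm long, lying along its x axis.
- tumbler: Bystander: empty glass tumbler, 68 mm across the rim, 90 mm high. Origin: centre of its underside.
- phone: Bystander: black phone lying flat, 148 (its x) by 71 by 9 mm. Origin: centre of its underside.
- glasses_case: Bystander: dark spectacles case lying flat, 160 (its x) by 60 by 35 mm. Origin: centre of its underside.

How it is judged:
By the outcome, as a careful person would: the job done as asked, in the order asked, and still so for the second after the job is handed in, with the robot touching nothing.
It also fails if it takes over 72 s, if anything falls off the work surface, if the arm or the gripper's body presses on something with over 40 N, if the wrist force passes 120 N, or if a joint passes its speed limit or range.

## Working session

There is one attempt and no reset: what is moved stays moved. The work goes in short steps, Python scripts to look and compute and a shell command to move; the robot and the scene stay as the last step left them, time stands still between calls to the robot, and variables do not carry over. Pictures are saved under pics/ and viewed, at most 13 in all, crops included, and the job is handed in when it is done.

```bash
ls; mkdir -p pics; python3 - <<'E'
from rig import env
import cv2,numpy as np
for n in ("scene","top"):
    f=env.grab_frame(n); np.savez(f"pics/{n}0.npz",**f)
    cv2.imwrite(f"pics/{n}0.png",f["image"][:,:,::-1])
    R=cv2.Rodrigues(f["rvec"])[0]; print(n,-R.T@f["tvec"],R[2],f["K"][0])
o=env.get_obs();print(o["time"],o["position"],o["ee_rot"],o["finger_gap"],env.finger_overhang)
E
```

```text
pics
scene [ 1.39472177 -0.29520146  1.24438804] [-0.55458676  0.21355429 -0.80425624] [537.23361079   0.         280.12939265]
top [0.40162489 0.0167257  1.10428662] [ 0.18833563 -0.0050193  -0.9820919 ] [434.04331563   0.         283.76787129]
0.1 [0.27707502 0.58733084 0.19758485] [[-9.04392593e-01  4.26700787e-01 -6.89714045e-04]
 [ 4.26701344e-01  9.04391317e-01 -1.51946918e-03]
 [-2.45873011e-05 -1.66849858e-03 -9.99998608e-01]] 0.09387413087358507 0.017
```

View pics/top0.png

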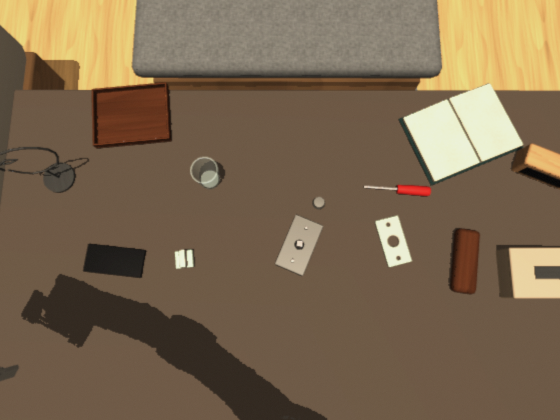

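View pics/scene0.png

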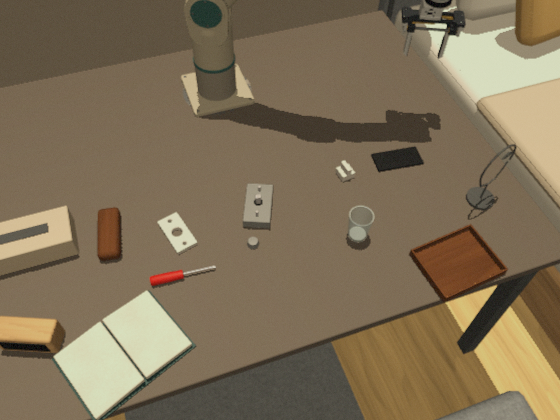

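The top view shows the plate at (393,241), box at (300,245) with the spindle in its centre, knob at (184,259), old knob (319,203), tumbler (205,172), phone (115,260). The scene view agrees: plate (177,232), box (258,205), knob (345,171).

```bash
cat > h.py <<'E'
import cv2,numpy as np
from rig import env
def ray(f,uv,z):
    """pixels -> world points on plane at height z"""
    R=cv2.Rodrigues(f["rvec"])[0]; c=-R.T@np.ravel(f["tvec"])
    uv=np.atleast_2d(np.asarray(uv,float))
    d=np.c_[uv,np.ones(len(uv))]@np.linalg.inv(f["K"]).T@R
    return c+d*((z-c[2])/d[:,2])[:,None]
def proj(f,p):
    return cv2.projectPoints(np.atleast_2d(np.asarray(p,float)),f["rvec"],f["tvec"],f["K"],None)[0][:,0]
def blobs(f,mask,z,amin=30):
    """contours of a mask as (area, centre, min-area-rect in world at height z)"""
    out=[]
    for c in cv2.findContours(mask.astype(np.uint8),cv2.RETR_EXTERNAL,cv2.CHAIN_APPROX_NONE)[0]:
        if cv2.contourArea(c)<amin: continue
        w=ray(f,c[:,0],z)[:,:2]
        (x,y),(a,b),t=cv2.minAreaRect((w*1000).astype(np.float32))
        if a<b: a,b,t=b,a,t+90
        out.append((c[:,0].mean(0).round(),np.round([x,y],1),np.round([a,b],1),round((t+90)%180-90,1)))
    return out
E
python3 - <<'E'
from h import *
for n in ("top","scene"):
    f=dict(np.load(f"pics/{n}0.npz")); im=f["image"].astype(int); hsv=cv2.cvtColor(f["image"],cv2.COLOR_RGB2HSV)
    m=(hsv[...,2]>150)&(hsv[...,1]<50)
    for z in (0.012,0.043,):
        print(n,z,[b for b in blobs(f,m,z,20) if .25<b[1][0]/1000<.8 and abs(b[1][1])<450])
    g=(hsv[...,2]>75)&(hsv[...,2]<200)&(hsv[...,1]<60)
    print(n,'grey',[b for b in blobs(f,g,0.03,60) if 300<b[1][0]<800 and abs(b[1][1])<450 and b[2][0]<300])
E
```

```text
top 0.012 [(array([189., 258.]), array([485.9, 247.4]), array([42.6, 12.5]), 2.4), (array([180., 259.]), array([484.4, 271.5]), array([44., 24.]), 8.1), (array([393., 241.]), array([ 530.8, -264.5]), array([120.5,  60.8]), 14.4), (array([209., 178.]), array([692.6, 206.2]), array([40.2, 38.8]), 0.0)]
top 0.043 [(array([189., 258.]), array([483.5, 240.9]), array([41.4, 12.2]), 2.4), (array([180., 259.]), array([482. , 264.3]), array([42.8, 23.3]), 8.1), (array([393., 241.]), array([ 527.2, -256.5]), array([117.1,  59.1]), 14.4), (array([209., 178.]), array([684.3, 200.8]), array([39. , 37.7]), 0.0), (array([441., 140.]), array([ 789.5, -393.6]), array([185.3, 126.3]), 22.9)]
top grey [(array([299., 245.]), array([519.3, -25.9]), array([134.4,  73.2]), -22.9), (array([318., 202.]), array([625.3, -76.6]), array([25.6, 25.1]), -44.9), (array([205., 172.]), array([705.4, 210.2]), array([86.2, 69.3]), 46.7)]
scene 0.012 [(array([146., 332.]), array([ 792.3, -401.7]), array([192.7, 126.7]), 22.5), (array([200., 269.]), array([ 669.2, -236.6]), array([81.9,  7.2]), 84.7), (array([252., 241.]
[... 570 characters left out ...]
 18.6]), -18.2), (array([357., 233.]), array([718. , 190.2]), array([41. , 38.7]), 70.9), (array([177., 232.]), array([ 554.5, -266.8]), array([117.9,  60.4]), 14.8), (array([258., 203.]), array([532.2, -30.4]), array([128.8,  70.1]), -22.9), (array([341., 171.]), array([504.6, 234.9]), array([40.9, 14.5]), 4.3), (array([348., 167.]), array([494.2, 260.3]), array([56.3, 15.3]), 6.8)]
scene grey [(array([174., 326.]), array([ 791.6, -339.1]), array([205.6,  54.8]), 9.0), (array([253., 242.]), array([647.1, -82. ]), array([35.1, 26.7]), -17.7), (array([359., 223.]), array([683.6, 218.9]), array([125. ,  70.2]), -27.1), (array([258., 205.]), array([531.4, -30.7]), array([152.6,  75.6]), -22.7)]
```

```bash
cat > go.py <<'E'
import sys,numpy as np
from scipy.spatial.transform import Rotation as Ro
from rig import env
def go(x,y,z,yaw):
    """travel (cm) and angular for tool down at x,y,z (m), its y axis at yaw deg (mod 180)"""
    o=env.get_obs(); R=np.array(o["ee_rot"]); p=np.array(o["position"]); best=None
    for a in (yaw,yaw+180):
        a=np.radians(a); Y=np.array([np.cos(a),np.sin(a),0]); Z=np.array([0,0,-1.]); T=np.c_[np.cross(Y,Z),Y,Z]
        r=Ro.from_matrix(R.T@T).as_rotvec()
        if best is None or abs(r[2])<abs(best[2]): best=r
    d=R.T@(np.array([x,y,z])-p)*100
    print("t",round(o["time"],2),"pos",(p*1000).round(1),"yawY",np.degrees(np.arctan2(R[1,1],R[0,1])).round(2),"gap",round(o["finger_gap"]*1000,1),"j7",round(o["joint_positions"][6],2))
    print("travel",d.round(2).tolist(),"angular",best.round(3).tolist())
if __name__=="__main__": go(*map(float,sys.argv[1:]))
E
python3 go.py 0.44 0.255 0.25 104.4; python3 go.py 0.53 -0.265 0.20 104.4
```

```text
t 0.1 pos [277.1 587.3 197.6] yawY 64.74 gap 93.9 j7 -0.02
travel [-28.92, -23.11, -5.2] angular [-0.002, -0.001, -0.692]
t 0.1 pos [277.1 587.3 197.6] yawY 64.74 gap 93.9 j7 -0.02
travel [-59.24, -66.29, -0.13] angular [-0.002, -0.001, -0.692]
```

```bash
python3 -m pendant '[{"travel":[-5,-4,-3],"angular":[0,0,0],"jaw":1},{"travel":[-28.9,-23.1,-5.2],"angular":[0,0,-0.35],"jaw":1},{"travel":[-28.9,-23.1,-5.2],"angular":[0,0,-0.69],"jaw":1},{"travel":[-28.9,-23.1,-5.2],"angular":[-0.002,0,-0.69],"jaw":1},{"travel":[-28.9,-23.1,-5.2],"angular":[-0.002,0,-0.69],"jaw":1},{"travel":[-28.9,-23.1,-5.2],"angular":[-0.002,0,-0.69],"jaw":1},{"travel":[-28.9,-23.1,-5.2],"angular":[-0.002,0,-0.69],"jaw":1},{"travel":[-28.9,-23.1,-5.2],"angular":[-0.002,0,-0.69],"jaw":1},{"travel":[-28.9,-23.1,-5.2],"angular":[-0.002,0,-0.69],"jaw":1},{"travel":[-28.9,-23.1,-5.2],"angular":[-0.002,0,-0.69],"jaw":1}]'
python3 - <<'E'
from h import *
f=env.grab_frame("wrist"); np.savez("pics/w1.npz",**f); cv2.imwrite("pics/w1.png",f["image"][:,:,::-1])
R=cv2.Rodrigues(f["rvec"])[0]; print(-R.T@f["tvec"],R[2],f["K"][0])
E
python3 go.py 0.45 -0.026 0.25 104.4
```

```text
time: 1.35
position: [0.4392, 0.2572, 0.2501]
ee_rot: [[-0.968, -0.25, -0.0], [-0.25, 0.968, 0.002], [-0.0, 0.002, -1.0]]
ft_force: [-0.2, -0.3, -0.1]
finger_gap: 0.0939
grip_force: 0.0
[0.37151634 0.23965946 0.43556347] [ 0.23700969  0.06240528 -0.9695009 ] [366.29629722   0.         267.24709848]
t 1.4 pos [439.4 256.9 250.2] yawY 104.42 gap 94.2 j7 1.19
travel [6.02, -27.66, -0.04] angular [0.002, 0.0, 0.0]
```

View pics/w1.png

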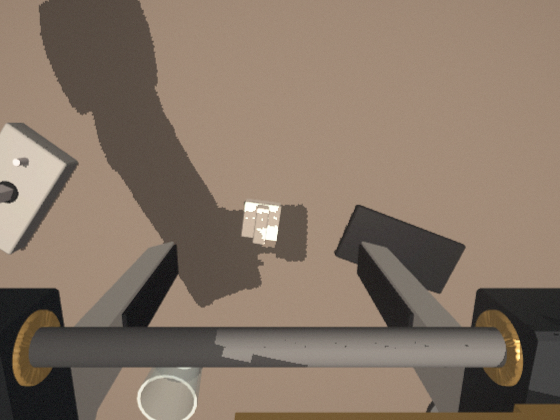

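The wrist view shows the knob at (262,223), the bar's edges running roughly vertically, with the box at the left edge and the phone at right. I'll look at the box next.

```bash
python3 go.py 0.53 -0.03 0.25 104.4
```

```text
t 1.4 pos [439.4 256.9 250.2] yawY 104.42 gap 94.2 j7 1.19
travel [-1.63, -30.04, -0.04] angular [0.002, 0.0, 0.0]
```

```bash
python3 -m pendant '[{"travel":[-1.6,-30,0],"angular":[0.002,0,0],"jaw":1},{"travel":[-1.6,-30,0],"angular":[0.002,0,0],"jaw":1},{"travel":[-1.6,-30,0],"angular":[0.002,0,0],"jaw":1},{"travel":[-1.6,-30,0],"angular":[0.002,0,0],"jaw":1},{"travel":[-1.6,-30,0],"angular":[0.002,0,0],"jaw":1},{"travel":[-1.6,-30,0],"angular":[0.002,0,0],"jaw":1},{"travel":[-1.6,-30,0],"angular":[0.002,0,0],"jaw":1},{"travel":[-1.6,-30,0],"angular":[0.002,0,0],"jaw":1}]'
python3 - <<'E'
from h import *
f=env.grab_frame("wrist"); np.savez("pics/w2.npz",**f)
c=proj(f,[.519,-.026,.03])[0]; print(c); x,y=c.astype(int)
im=f["image"][max(y-110,0):y+110,max(x-130,0):x+130,::-1]; print(max(x-130,0),max(y-110,0)); cv2.imwrite("pics/w2.png",cv2.resize(im,None,fx=2.5,fy=2.5,interpolation=cv2.INTER_NEAREST))
E
python3 go.py 0.53 -0.265 0.20 104.4
```

```text
time: 2.4
position: [0.5293, -0.0288, 0.2498]
ee_rot: [[-0.968, -0.25, 0.0], [-0.25, 0.968, 0.001], [-0.001, 0.001, -1.0]]
ft_force: [-0.5, -0.3, -0.4]
finger_gap: 0.0939
grip_force: 0.0
[271.88904619 174.66159509]
141 64
t 2.45 pos [529.4 -29.1 249.8] yawY 104.46 gap 93.9 j7 1.81
travel [5.84, -22.86, 4.97] angular [0.001, 0.001, 0.001]
```

View pics/w2.png

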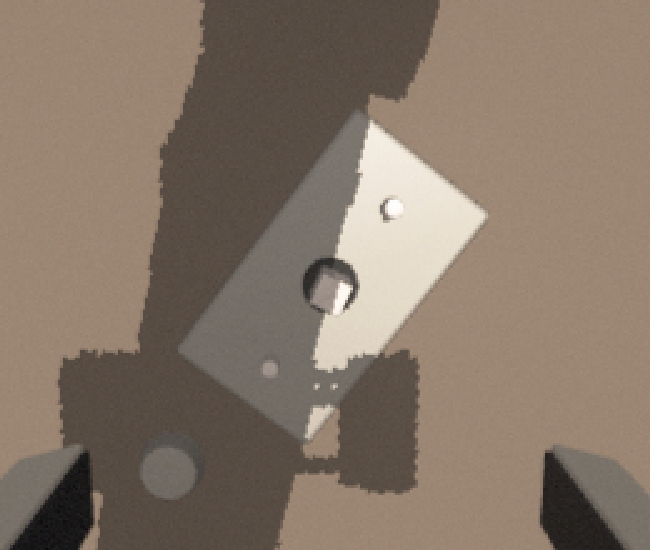

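The crop shows the box corners at (362,110), (488,214), (305,442), (178,350), the pins at (391,208) and (270,368), and the spindle top at about (328,290). Shadows cut across it, so I'll use depth for height masks.

```bash
cat >> h.py <<'E'
def cloud(f):
    """world point of every pixel (nan where no depth)"""
    R=cv2.Rodrigues(f["rvec"])[0]; t=np.ravel(f["tvec"]); h,w=f["depth"].shape
    v,u=np.mgrid[:h,:w]; d=np.where(f["depth"]>0,f["depth"],np.nan)
    p=np.stack([u,v,np.ones_like(u)],-1)@np.linalg.inv(f["K"]).T*d[...,None]
    return (p-t)@R
E
python3 - <<'E'
from h import *
f=dict(np.load("pics/w2.npz")); P=cloud(f)
near=np.hypot(P[...,0]-.519,P[...,1]+.026)<.09
z=P[...,2]*1000
print(np.histogram(z[near],bins=np.arange(-8,68,4)))
m=near&(z>22); print("box",blobs(f,m,.030,50))
m2=near&(z>36); 
for zz in (.046,.058): print("posts",zz,blobs(f,m2,zz,3))
m3=near&(z>51); print("spin",blobs(f,m3,.058,3)); 
q=P[m3]; print(q.mean(0), m3.sum(), np.array(cv2.minAreaRect((q[:,:2]*1000).astype(np.float32)),object))
f=dict(np.load("pics/w1.npz")); P=cloud(f); near=np.hypot(P[...,0]-.482,P[...,1]-.253)<.05; z=P[...,2]*1000
print(np.histogram(z[near],bins=np.arange(-8,68,4))[0])
print("bar",blobs(f,near&(z>33),.043,10)); print("body",blobs(f,near&(z>12),.021,10))
E
```

```text
(array([   0, 8059, 1601,    5,    4,    5,    8,    5,  741, 6968,   51,
         16,   20,   88,   10,   18,  165,    0]), array([-8, -4,  0,  4,  8, 12, 16, 20, 24, 28, 32, 36, 40, 44, 48, 52, 56,
       60, 64]))
box [(array([288., 354.]), array([713.1,  35.6]), array([744.9, 248.6]), -75.5), (array([273., 175.]), array([521.7, -24.5]), array([134.7,  75.3]), -22.9)]
posts 0.046 [(array([288., 354.]), array([703.1,  32.4]), array([715.5, 238.8]), -75.5), (array([249., 210.]), array([561.2, -41.5]), array([8.6, 7.9]), 39.9), (array([273., 181.]), array([522.5, -24.2]), array([16.6, 15.4]), -11.4), (array([298., 147.]), array([481.6,  -7.6]), array([7.5, 7.3]), 59.6)]
posts 0.058 [(array([288., 354.]), array([695.7,  29.9]), array([693.4, 231.4]), -75.5), (array([249., 210.]), array([558.1, -41.6]), array([8.3, 7.7]), 39.9), (array([273., 181.]), array([520.6, -24.9]), array([16.1, 14.9]), -11.4), (array([298., 147.]), array([481. ,  -8.8]), array([7.2, 7.1]), 59.6)]
spin [(array([288., 354.]), array([695.7,  29.9]), array([693.4, 231.4]), -75.5), (array([273., 181.]), array([521.5, -24.4]), array([14.5, 13.6]), -11.4)]
[ 0.51033019 -0.0299063   0.35583499] 51730 [(518.2437744140625, -28.68915557861328)
 (45.42188262939453, 128.50274658203125) 14.515931129455566]
[   0 3007  627   22   30   30  355  477   12    9   10   16  434    2
    0    0    0    0]
bar [(array([ 98., 395.]), array([752.9, 119.8]), array([100.1,  21.8]), -18.5), (array([160., 296.]), array([598.8, 167.9]), array([97.6, 11.8]), -16.4), (array([261., 225.]), array([485.5, 262. ]), array([43.3, 13.8]), 6.6)]
body [(array([ 98., 395.]), array([774.3, 113.1]), array([105.7,  23. ]), -18.5), (array([160., 296.]), array([611.5, 163.9]), array([103.1,  12.4]), -16.4), (array([261., 222.]), array([489.4, 262.5]), array([51. , 41.9]), 6.8)]
```

```bash
python3 -m pendant '[{"travel":[5.8,-22.9,2],"angular":[0.001,0.001,0],"jaw":1},{"travel":[5.8,-22.9,2],"angular":[0.001,0.001,0],"jaw":1},{"travel":[5.8,-22.9,2],"angular":[0.001,0.001,0],"jaw":1},{"travel":[5.8,-22.9,2],"angular":[0.001,0.001,0],"jaw":1},{"travel":[5.8,-22.9,2],"angular":[0.001,0.001,0],"jaw":1},{"travel":[5.8,-22.9,2],"angular":[0.001,0.001,0],"jaw":1},{"travel":[5.8,-22.9,2],"angular":[0.001,0.001,0],"jaw":1}]'
python3 - <<'E'
from h import *
f=env.grab_frame("wrist"); np.savez("pics/w3.npz",**f)
P=cloud(f); near=np.hypot(P[...,0]-.531,P[...,1]+.265)<.085; z=P[...,2]*1000
print(np.histogram(z[near],bins=np.arange(-8,40,4)))
print("plate depth",blobs(f,near&(z>6),.012,30))
hsv=cv2.cvtColor(f["image"],cv2.COLOR_RGB2HSV); print("plate col",blobs(f,near&(hsv[...,2]>120)&(hsv[...,1]<50),.012,30))
E
python3 go.py 0.531 -0.265 0.06 104.4
```

```text
time: 3.32
position: [0.5306, -0.2649, 0.23]
ee_rot: [[-0.968, -0.25, 0.0], [-0.25, 0.968, -0.0], [-0.0, -0.0, -1.0]]
ft_force: [0.6, -0.7, 0.7]
finger_gap: 0.0941
grip_force: 0.0
(array([    0, 10010,  1981,    32,  4208,   796,     0,     0,     0,
           0,     0]), array([-8, -4,  0,  4,  8, 12, 16, 20, 24, 28, 32, 36]))
plate depth [(array([288., 354.]), array([ 713.3, -201.6]), array([741.4, 247.5]), -75.5), (array([268., 183.]), array([ 532.7, -263.2]), array([118.8,  59.9]), 14.4)]
plate col [(array([ 98., 351.]), array([ 791.4, -416. ]), array([173.2,  38. ]), -74.9), (array([410., 287.]), array([611.9, -69.6]), array([164.5,  30.1]), 58.5), (array([125., 287.]), array([ 697.4, -397.3]), array([167.6,  29.3]), -29.6), (array([265., 192.]), array([ 532.8, -263.8]), array([120.9,  61.3]), 14.2)]
t 3.38 pos [ 530.5 -265.2  230.1] yawY 104.46 gap 94.0 j7 2.25
travel [-0.04, 0.01, 17.01] angular [-0.001, 0.0, 0.001]
```

Wrist-camera results agree with the given sizes:
- **Plate:** centre (532.7,-263.4), long axis at 14.4°.
- **Box:** centre (521.6,-24.5), at -22.9°. The pins are 87 mm apart against a nominal 88.
- **Spindle:** at about -11.4°.

Now I'll grasp the plate.

```bash
python3 -m pendant '[{"travel":[-0.25,0.12,6],"angular":[0,0,0],"jaw":1},{"travel":[-0.25,0.12,12],"angular":[0,0,0],"jaw":1},{"travel":[-0.25,0.12,17],"angular":[0,0,0],"jaw":1},{"travel":[-0.25,0.12,19],"angular":[0,0,0],"jaw":1},{"travel":[-0.25,0.12,21],"angular":[0,0,0],"jaw":1},{"travel":[-0.25,0.12,21],"angular":[0,0,0],"jaw":1},{"travel":[-0.25,0.12,21],"angular":[0,0,0],"jaw":0.5},{"travel":[-0.25,0.12,21],"angular":[0,0,0],"jaw":0.5},{"travel":[-0.25,0.12,21],"angular":[0,0,0],"jaw":0.5},{"travel":[-0.25,0.12,21],"angular":[0,0,0],"jaw":0.5},{"travel":[-0.25,0.12,21],"angular":[0,0,0],"jaw":0.5}]' 25; python3 go.py 0.5216 -0.0245 0.13 67.1
```

```text
time: 4.75
position: [0.532, -0.2659, 0.02]
ee_rot: [[-0.969, -0.247, 0.0], [-0.247, 0.969, -0.001], [0.0, -0.001, -1.0]]
ft_force: [0.2, -0.2, -0.8]
finger_gap: 0.0482
grip_force: 0.0
t 4.75 pos [ 532.  -265.9   20. ] yawY 104.27 gap 48.2 j7 2.24
travel [-4.94, 23.64, -11.03] angular [-0.001, 0.0, 0.649]
```

The gap is 48 mm with no grip force, so the plate isn't where I expected between the pads. I'll look.

```bash
python3 - <<'E'
from h import *
f=env.grab_frame("wrist"); np.savez("pics/w4.npz",**f); cv2.imwrite("pics/w4.png",f["image"][:,:,::-1])
o=env.get_obs(); print(o["finger_gap"],o["grip_force"],o["position"])
E
```

```text
0.04765365911075865 0.0 [ 0.53200794 -0.26587222  0.01987907]
```

View pics/w4.png

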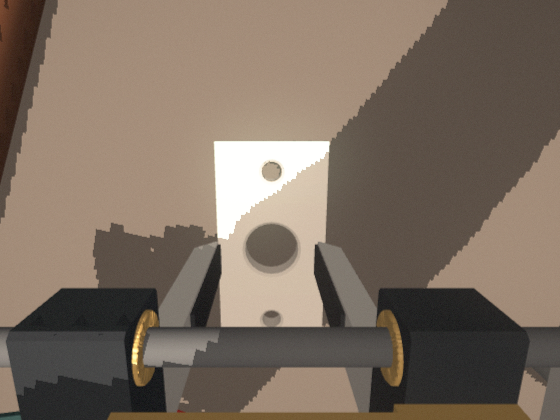

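The plate spans columns 216–329 at its far edge, with holes on column 272. The fingertips at (220,247) and (316,247) look as if they overlap its edges, so I'll check the fingertip heights against the plate by depth.

```bash
python3 - <<'E'
from h import *
f=dict(np.load("pics/w4.npz")); P=cloud(f); z=P[...,2]*1000
np.set_printoptions(linewidth=220,suppress=True)
for v in (200,244,247,252,258,275,300): print(v,"L",z[v,190:232:3].round(0),"R",z[v,306:348:3].round(0))
for v in (200,):print((P[v,[217,219,326,328],:2]*1000).round(1))
near=np.hypot(P[...,0]-.531,P[...,1]+.265)<.085; near[240:]=0
print(np.median(z[near&(z<5)]),np.median(z[near&(z>5)]))
o=env.get_obs(); R=o["ee_rot"]
for c in ((217,246),(317,246),(205,244),(330,244)): print(c,(R.T@(P[c[1],c[0]]-o["position"])*1000).round(1))
E
```

```text
200 L [-1. -2. -1.  0. -1. -1. -1. -2. -1. 11. 12. 10. 12. 11.] R [12. 11. nan 11. 11. 10. 10. -0. -2. -1. -0. -0. -1. -2.]
244 L [-1. -1.  0. -1. -1.  0. 29. 29. 29. 28. 10. 12. 12. 12.] R [11. 10. 11. 11. 27. 30. 30. 31. -1. -0. -1.  0. -2. -1.]
247 L [-2. -1.  0. 33. 35. 34. 35. 34. 35. 31. 28. 12. 11. 11.] R [12. 10. 12. 28. 31. 34. 35. 35. 34. 34. 34. -1. -1. -1.]
252 L [-0. 41. 41. 42. 42. 42. 42. 41. 39. 37. 29. 11. 11. 11.] R [11. 12. 10. 31. 38. 40. 40. 41. 41. 41. 40. 42. 41. -1.]
258 L [49. 49. 49. 49. 50. 49. 49. 50. 45. 40. 30. 11. 11. 13.] R [11. 11. 12. 30. 40. 45. 48. 49. 48. 48. 49. 48. 49. 49.]
275 L [68. 68. 68. 68. 67. 65. 64. 60. 51. 42. 31. 12. 12. 10.] R [12. 11. 11. 33. 41. 52. 59. 65. 65. 67. 68. 68. 68. 68.]
300 L [89. 89. 87. 87. 81. 75. 69. 63. -1.  0. 11. 11. 11. 12.] R [11. 11. 11. 11. 11. 11. 62. 69. 75. 81. 86. 87. 88. 89.]
[[ 512.6 -298.9]
 [ 512.6 -297.9]
 [ 497.9 -241.5]
 [ 499.7 -237.8]]
-0.8561934443409573 11.10469503525123
(217, 246) [  7.3 -25.3  -9.9]
(317, 246) [ 6.9 25.5 -8.8]
(205, 244) [ -2.  -36.7  19.8]
(330, 244) [-2.2 37.4 20.5]
```

```bash
python3 - <<'E'
from h import *
o=env.get_obs(); R=np.array(o["ee_rot"])
for n,p in (("w3",[.5306,-.2649,.2301]),("w4",o["position"])):
    f=dict(np.load(f"pics/{n}.npz")); P=cloud(f); T=(P-np.array(p))@R*1000
    m=(abs(T[...,0])<15)&(abs(T[...,1])<65)&(T[...,2]<25)&(P[...,2]>.018)
    for s in (-1,1):
        q=T[m&(s*T[...,1]>0)]; q=q[np.argsort(-q[:,2])][:6]; print(n,s,m.sum(),q.round(1).tolist())
    # where fingertip should show
    W=np.array(p)+np.array([[8,25,17],[8,47,17],[8,25,-9],[8,47,-9]])/1000@R.T; print(proj(f,W).round().tolist())
E
python3 -c "
from rig import env;print(env.finger_overhang,[a for a in dir(env) if a[0]!='_'])"
```

```text
w3 -1 16313 [[-8.4, -47.0, -5.3], [7.8, -49.2, -5.4], [0.2, -47.0, -5.6], [7.9, -49.6, -5.7], [1.4, -46.8, -5.8], [0.8, -46.9, -5.8]]
w3 1 16313 [[2.0, 47.6, -5.2], [1.8, 47.4, -6.1], [6.8, 47.5, -6.3], [5.2, 47.6, -6.4], [1.4, 47.3, -6.4], [-6.4, 47.3, -6.5]]
[[310.0, 229.0], [348.0, 230.0], [316.0, 244.0], [359.0, 245.0]]
w4 -1 10718 [[-4.1, -24.1, -5.9], [-1.7, -24.0, -6.4], [-2.1, -24.0, -6.7], [8.4, -26.2, -6.8], [6.8, -24.7, -7.0], [-9.2, -24.1, -7.1]]
w4 1 10718 [[-2.0, 24.7, -5.5], [-5.2, 24.7, -6.0], [-2.8, 24.6, -6.4], [-3.2, 24.6, -6.6], [8.4, 26.8, -6.9], [6.8, 25.3, -6.9]]
[[310.0, 229.0], [348.0, 229.0], [316.0, 244.0], [359.0, 244.0]]
0.017 ['Unreachable', 'finger_overhang', 'finish_job', 'get_obs', 'grab_frame']
```

Depth shows the fingertips really sit about 7 mm behind the reported TCP, not 17 mm ahead. They closed above the plate without touching it. I'll open, go about 24 mm lower in steps, and check the force.

```bash
python3 -m pendant '[{"travel":[-0.13,0.25,0],"angular":[0,0,0],"jaw":1},{"travel":[-0.13,0.25,0],"angular":[0,0,0],"jaw":1},{"travel":[-0.13,0.25,0],"angular":[0,0,0],"jaw":1},{"travel":[-0.13,0.25,0],"angular":[0,0,0],"jaw":1},{"travel":[-0.13,0.25,0],"angular":[0,0,0],"jaw":1},{"travel":[-0.13,0.25,0.8],"angular":[0,0,0],"jaw":1},{"travel":[-0.13,0.25,1.6],"angular":[0,0,0],"jaw":1},{"travel":[-0.13,0.25,1.6],"angular":[0,0,0],"jaw":1},{"travel":[-0.13,0.25,1.6],"angular":[0,0,0],"jaw":1}]'; python3 - <<'E'
from h import *
f=env.grab_frame("wrist"); np.savez("pics/w5.npz",**f)
o=env.get_obs(); R=np.array(o["ee_rot"]); P=cloud(f); T=(P-o["position"])@R*1000
m=(abs(T[...,0])<15)&(abs(T[...,1])<65)&(abs(T[...,1])>44)&(T[...,2]<25)&(P[...,2]>.006)
for s in (-1,1):
    q=P[m&(s*T[...,1]>0)][:,2]*1000; print(len(q),np.sort(q)[:8].round(1))
k=(P[...,2]>.006)&(P[...,2]<.017)&(abs(T[...,1])<44)&(T[...,0]>10)&(T[...,0]<75)
q=T[k]; print("plate tool y",[(np.percentile(q[abs(q[:,0]-c)<5][:,1],[.5,99.5]).round(1)).tolist() for c in (20,35,50)],"far x",np.percentile(q[:,0],99.8))
E
python3 go.py 0.5327 -0.2634 0.0 104.4
```

```text
time: 5.92
position: [0.5326, -0.2631, 0.0036]
ee_rot: [[-0.969, -0.247, -0.0], [-0.247, 0.969, -0.001], [0.001, -0.001, -1.0]]
ft_force: [0.2, 0.2, -0.1]
finger_gap: 0.094
grip_force: 0.0
8456 [ 9.7  9.9 10.1 10.1 10.1 10.2 10.2 10.3]
7828 [ 9.5  9.5  9.6  9.6  9.9 10.  10.2 10.3]
plate tool y [[-29.7, 29.7], [-29.7, 29.7], [-29.8, 29.6]] far x 59.69946542717129
t 5.97 pos [ 532.7 -263.1    3.8] yawY 104.28 gap 94.1 j7 2.23
travel [0.01, -0.03, 0.38] angular [-0.001, -0.0, -0.002]
```

Tips are about 10.5 mm above the table and centred on the plate (±29.7 mm, far end 59.7 mm). I'll go 7.5 mm lower and close.

```bash
python3 -m pendant '[{"travel":[0,0,0.4],"angular":[0,0,0],"jaw":1},{"travel":[0,0,0.75],"angular":[0,0,0],"jaw":1},{"travel":[0,0,0.75],"angular":[0,0,0],"jaw":1},{"travel":[0,0,0.75],"angular":[0,0,0],"jaw":0.5},{"travel":[0,0,0.75],"angular":[0,0,0],"jaw":0.5},{"travel":[0,0,0.75],"angular":[0,0,0],"jaw":0.5},{"travel":[0,0,0.75],"angular":[0,0,0],"jaw":0.5},{"travel":[0,0,0.75],"angular":[0,0,0],"jaw":0.5}]' 25; python3 go.py 0.5216 -0.0245 0.08 67.1
```

```text
time: 6.98
position: [0.5327, -0.2632, -0.0036]
ee_rot: [[-0.969, -0.247, 0.0], [-0.247, 0.969, -0.001], [0.0, -0.001, -1.0]]
ft_force: [0.7, 0.5, 0.9]
finger_gap: 0.0597
grip_force: 25.0
t 6.97 pos [ 532.7 -263.2   -3.6] yawY 104.28 gap 59.7 j7 2.23
travel [-4.81, 23.39, -8.39] angular [-0.001, 0.0, 0.649]
```

Plate gripped at 59.7 mm with 25 N. Lifting it and carrying it over the box.

```bash
python3 -m pendant '[{"travel":[0,0,-3],"angular":[0,0,0],"jaw":0.5},{"travel":[0,0,-9.5],"angular":[0,0,0],"jaw":0.5},{"travel":[-1.2,5.5,-9.5],"angular":[-0.001,0,0.15],"jaw":0.5},{"travel":[-2.4,11,-9.5],"angular":[-0.001,0,0.3],"jaw":0.5},{"travel":[-3.6,16.5,-9.5],"angular":[-0.001,0,0.45],"jaw":0.5},{"travel":[-4.4,21,-9.5],"angular":[-0.001,0,0.6],"jaw":0.5},{"travel":[-4.81,23.4,-9.5],"angular":[-0.001,0,0.649],"jaw":0.5},{"travel":[-4.81,23.4,-9.5],"angular":[-0.001,0,0.649],"jaw":0.5},{"travel":[-4.81,23.4,-9.5],"angular":[-0.001,0,0.649],"jaw":0.5},{"travel":[-4.81,23.4,-9.5],"angular":[-0.001,0,0.649],"jaw":0.5},{"travel":[-4.81,23.4,-9.5],"angular":[-0.001,0,0.649],"jaw":0.5}]'; python3 - <<'E'
from h import *
f=env.grab_frame("wrist"); np.savez("pics/w6.npz",**f); cv2.imwrite("pics/w6.png",f["image"][:,:,::-1])
E
python3 go.py 0.5216 -0.0245 0.052 67.1
```

```text
time: 8.35
position: [0.5216, -0.0257, 0.091]
ee_rot: [[-0.92, 0.391, 0.0], [0.391, 0.92, -0.001], [-0.0, -0.0, -1.0]]
ft_force: [-0.1, 0.3, -2.1]
finger_gap: 0.0594
grip_force: 25.0
t 8.4 pos [521.6 -25.4  91. ] yawY 67.0 gap 59.6 j7 1.4
travel [0.03, 0.08, 3.9] angular [-0.0, 0.0, -0.002]
```

View pics/w6.png

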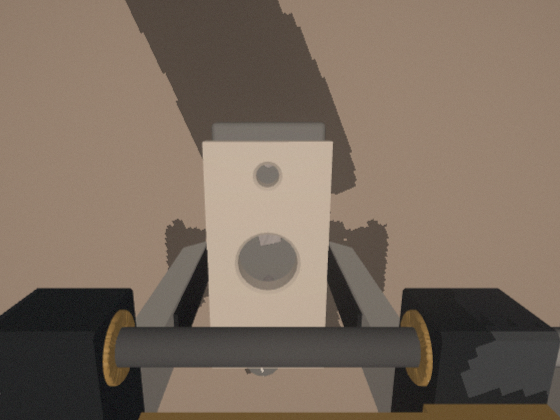

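The held plate spans columns 205–332 from row 142, and the box strip shows behind it at columns 213–325, top edge at row 123. Both are in one picture, so I can take the relative offset directly.

```bash
cat > rel.py <<'E'
import sys
from h import *
f=dict(np.load(sys.argv[1])) if len(sys.argv)>1 else env.grab_frame("wrist")
o=env.get_obs(); R=np.array(o["ee_rot"]); p=np.array(o["position"]); P=cloud(f); T=(P-p)@R*1000; Z=P[...,2]*1000
def edge(m,name):
    c=max(cv2.findContours(m.astype(np.uint8),cv2.RETR_EXTERNAL,cv2.CHAIN_APPROX_NONE)[0],key=len)[:,0]
    z=np.median(P[m][:,2]); t=(ray(f,c,z)-p)@R*1000
    far=t[t[:,0]>t[:,0].max()-3]; far=far[abs(far[:,1])<25]
    s=t[t[:,0]<t[:,0].max()-3]; s=s[s[:,0]>t[:,0].max()-(9 if name=="box" else 45)]
    L,Rr=s[s[:,1]<-20],s[s[:,1]>20]
    print(name,"z",round(z*1000,1),"far x",far[:,0].mean().round(2),"tilt deg",np.degrees(np.polyfit(far[:,1],far[:,0],1)[0]).round(2),"sides",L[:,1].mean().round(2),Rr[:,1].mean().round(2),"mid",((L[:,1].mean()+Rr[:,1].mean())/2).round(2))
zp=p[2]*1000+14.5
edge((abs(Z-zp)<5)&(abs(T[...,1])<50)&(T[...,0]>15),"plate")
edge((abs(Z-29)<4)&(abs(T[...,1])<60)&(T[...,0]>30),"box")
E
python3 rel.py pics/w6.npz
```

```text
plate z 105.8 far x 59.97 tilt deg 0.14 sides -28.8 29.6 mid 0.4
box z 29.0 far x 67.3 tilt deg -0.03 sides -36.05 38.49 mid 1.22
```

```bash
python3 -m pendant '[{"travel":[0,0.08,2],"angular":[0,0,0],"jaw":0.5},{"travel":[0,0.08,3.5],"angular":[0,0,0],"jaw":0.5},{"travel":[0,0.08,4.2],"angular":[0,0,0],"jaw":0.5},{"travel":[0,0.08,4.2],"angular":[0,0,0],"jaw":0.5},{"travel":[0,0.08,4.2],"angular":[0,0,0],"jaw":0.5},{"travel":[0,0.08,4.2],"angular":[0,0,0],"jaw":0.5}]'; python3 go.py 0.5216 -0.0245 0.027 67.1; python3 rel.py;  python3 - <<'E'
from h import *
f=env.grab_frame("wrist"); cv2.imwrite("pics/w7.png",cv2.resize(f["image"][100:400,170:370,::-1],None,fx=2,fy=2))
E
```

```text
time: 9.15
position: [0.5223, -0.0237, 0.0495]
ee_rot: [[-0.921, 0.389, 0.001], [0.389, 0.921, -0.0], [-0.001, 0.0, -1.0]]
ft_force: [-0.6, -0.2, -1.7]
finger_gap: 0.0595
grip_force: 25.0
t 9.15 pos [522.3 -23.7  49.5] yawY 67.09 gap 59.5 j7 1.42
travel [0.03, -0.1, 2.25] angular [0.0, 0.001, -0.0]
plate z 64.2 far x 60.07 tilt deg 0.13 sides -28.68 30.2 mid 0.76
box z 28.9 far x 67.78 tilt deg -0.13 sides -37.48 36.46 mid -0.51
```

View pics/w7.png

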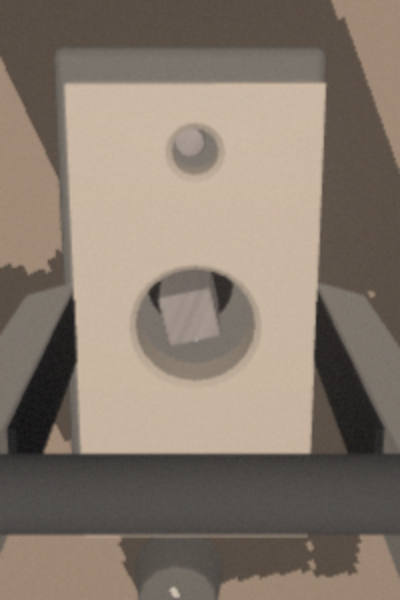

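The pin at crop (190,142) sits left of its hole's centre (195,150), matching the measured 1.1 mm offset. I'll correct in y, then lower gently onto the pins.

```bash
python3 -m pendant '[{"travel":[0,-0.11,0.1],"angular":[0,0,0],"jaw":0.5},{"travel":[0,-0.11,0.3],"angular":[0,0,0],"jaw":0.5},{"travel":[0,-0.11,0.4],"angular":[0,0,0],"jaw":0.5},{"travel":[0,-0.11,0.4],"angular":[0,0,0],"jaw":0.5},{"travel":[0,-0.11,0.4],"angular":[0,0,0],"jaw":0.5}]'; python3 go.py 0.5216 -0.0245 0.027 67.1; python3 rel.py
```

```text
time: 9.88
position: [0.5215, -0.0247, 0.045]
ee_rot: [[-0.921, 0.389, 0.0], [0.389, 0.921, -0.0], [-0.0, -0.0, -1.0]]
ft_force: [-0.2, 0.6, -2.1]
finger_gap: 0.0598
grip_force: 25.0
t 9.88 pos [521.5 -24.7  45. ] yawY 67.09 gap 59.8 j7 1.42
travel [-0.01, 0.02, 1.8] angular [-0.0, 0.0, -0.0]
plate z 59.8 far x 60.12 tilt deg 0.29 sides -28.86 30.29 mid 0.72
box z 28.8 far x 67.43 tilt deg -0.06 sides -30.12 30.71 mid 0.29
```

```bash
python3 -m pendant '[{"travel":[0,0,0.3],"angular":[0,0,0],"jaw":0.5},{"travel":[0,0,0.6],"angular":[0,0,0],"jaw":0.5},{"travel":[0,0,0.8],"angular":[0,0,0],"jaw":0.5},{"travel":[0,0,0.8],"angular":[0,0,0],"jaw":0.5}]'; python3 go.py 0.5216 -0.0245 0.027 67.1
```

```text
time: 10.42
position: [0.5212, -0.0246, 0.0368]
ee_rot: [[-0.921, 0.389, -0.0], [0.389, 0.921, -0.0], [0.0, -0.0, -1.0]]
ft_force: [-0.3, -0.9, -1.0]
finger_gap: 0.0595
grip_force: 25.0
t 10.43 pos [521.2 -24.6  36.8] yawY 67.09 gap 59.5 j7 1.43
travel [-0.03, 0.03, 0.98] angular [-0.0, -0.0, -0.0]
```

Underside is at about 40 mm, below the pin tops (46 mm), with no contact force. Lowering the rest of the way.

```bash
python3 -m pendant '[{"travel":[0,0,0.3],"angular":[0,0,0],"jaw":0.5},{"travel":[0,0,0.6],"angular":[0,0,0],"jaw":0.5},{"travel":[0,0,0.8],"angular":[0,0,0],"jaw":0.5},{"travel":[0,0,0.95],"angular":[0,0,0],"jaw":0.5},{"travel":[0,0,1.0],"angular":[0,0,0],"jaw":0.5},{"travel":[0,0,1.0],"angular":[0,0,0],"jaw":0.5}]'; python3 rel.py
```

```text
time: 11.18
position: [0.5214, -0.0247, 0.027]
ee_rot: [[-0.921, 0.389, -0.0], [0.389, 0.921, -0.0], [-0.0, -0.0, -1.0]]
ft_force: [0.4, -0.6, -1.8]
finger_gap: 0.0594
grip_force: 25.0
plate z 41.8 far x 60.18 tilt deg 0.25 sides -28.97 30.1 mid 0.57
box z 28.9 far x 67.23 tilt deg -0.01 sides -29.57 30.16 mid 0.29
```

```bash
python3 -m pendant '[{"travel":[0,0,0.06],"angular":[0,0,0],"jaw":0.5},{"travel":[0,0,0.1],"angular":[0,0,0],"jaw":0.5},{"travel":[0,0,0.1],"angular":[0,0,0],"jaw":0.5}]'; python3 rel.py
```

```text
time: 11.6
position: [0.5215, -0.0247, 0.0263]
ee_rot: [[-0.921, 0.389, 0.0], [0.389, 0.921, -0.0], [-0.0, -0.0, -1.0]]
ft_force: [-0.5, 1.1, 3.3]
finger_gap: 0.0597
grip_force: 25.0
plate z 41.1 far x 60.19 tilt deg 0.15 sides -28.9 30.08 mid 0.59
box z 28.9 far x 67.23 tilt deg -0.01 sides -29.47 30.12 mid 0.33
```

5 N contact and the plate top is 12.2 mm above the box top, so it's seated. Releasing, rising and heading for the knob.

```bash
python3 -m pendant '[{"travel":[0,0,0],"angular":[0,0,0],"jaw":0.8},{"travel":[0,0,0],"angular":[0,0,0],"jaw":0.8},{"travel":[0,0,0],"angular":[0,0,0],"jaw":0.8},{"travel":[0,0,-0.5],"angular":[0,0,0],"jaw":0.8},{"travel":[0,0,-3],"angular":[0,0,0],"jaw":0.8},{"travel":[0,0,-9],"angular":[0,0,0],"jaw":0.8},{"travel":[0,0,-15],"angular":[0,0,0],"jaw":0.8},{"travel":[4,0,-18],"angular":[0,0,0],"jaw":0.8},{"travel":[4,0,-18],"angular":[0,0,0],"jaw":0.8},{"travel":[4,0,-18],"angular":[0,0,0],"jaw":0.8}]'; python3 go.py 0.486 0.262 0.16 96.6; python3 - <<'E'
from h import *
f=env.grab_frame("wrist"); np.savez("pics/w8.npz",**f); P=cloud(f); z=P[...,2]*1000; hsv=cv2.cvtColor(f["image"],cv2.COLOR_RGB2HSV)
near=np.hypot(P[...,0]-.5215,P[...,1]+.0245)<.09
print("box+plate",blobs(f,near&(z>22)&(z<100),.03,50)); m=near&(z>36)&(z<70); print("plate",blobs(f,m,.042,200))
q=P[near&(z>38)&(z<44)]; A=np.c_[q[:,:2]-q[:,:2].mean(0),np.ones(len(q))]; c=np.linalg.lstsq(A,q[:,2],rcond=None)[0]; print("plane slope",c[:2].round(4),"z",c[2]*1000)
q=P[near&(z>24)&(z<32)]; print("box z",np.median(q[:,2])*1000)
m=near&(z>51)&(z<65); print("spindle",blobs(f,m,.058,3))
c=proj(f,[.5215,-.0245,.058])[0].astype(int); print(c); x,y=c
cv2.imwrite("pics/w8.png",cv2.resize(f["image"][y-75:y+75,x-75:x+75,::-1],None,fx=4,fy=4))
E
```

```text
time: 12.9
position: [0.4849, -0.009, 0.2061]
ee_rot: [[-0.921, 0.389, 0.001], [0.389, 0.921, -0.0], [-0.001, 0.0, -1.0]]
ft_force: [-0.4, -0.9, -0.3]
finger_gap: 0.0752
grip_force: 0.0
t 12.9 pos [484.9  -9.  206.1] yawY 67.11 gap 75.2 j7 1.31
travel [10.44, 25.01, 4.6] angular [-0.0, 0.001, -0.515]
box+plate [(array([267., 225.]), array([521.4, -24. ]), array([134.2,  75.2]), -22.9)]
plate [(array([267., 229.]), array([521.6, -23.8]), array([120. ,  59.9]), -22.9)]
plane slope [ 0.0004 -0.0018] z 41.18273712122784
box z 29.063845866652173
spindle [(array([267., 236.]), array([520.9, -24. ]), array([15.7, 14.1]), -10.7)]
[266 237]
```

View pics/w8.png

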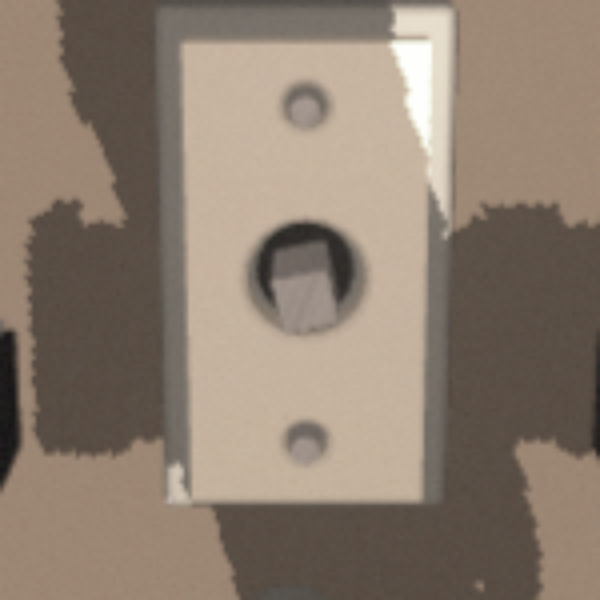

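The plate lies flush: 12.1 mm above the box top, concentric, both pins centred in their holes at (305,106) and (305,442). The spindle top spans about (273,270)–(336,333), about 11.5° off the box, or -11° in world. On to the knob.

```bash
python3 -m pendant '[{"travel":[2.5,6,0],"angular":[0,0,-0.12],"jaw":0.8},{"travel":[5,12,0],"angular":[0,0,-0.25],"jaw":0.8},{"travel":[7.5,18,2],"angular":[0,0,-0.4],"jaw":0.8},{"travel":[10,24,4.5],"angular":[0,0,-0.515],"jaw":0.8},{"travel":[10.44,25,4.5],"angular":[0,0,-0.515],"jaw":0.8},{"travel":[10.44,25,4.5],"angular":[0,0,-0.515],"jaw":0.8},{"travel":[10.44,25,4.5],"angular":[0,0,-0.515],"jaw":0.8},{"travel":[10.44,25,4.5],"angular":[0,0,-0.515],"jaw":0.8}]'; python3 - <<'E'
from h import *
f=env.grab_frame("wrist"); np.savez("pics/w9.npz",**f); P=cloud(f); z=P[...,2]*1000
near=np.hypot(P[...,0]-.486,P[...,1]-.262)<.05
print("bar",blobs(f,near&(z>33)&(z<60),.042,20)); print("body",blobs(f,near&(z>12)&(z<60),.020,20)); print(np.histogram(z[near],np.arange(-4,52,4))[0])
c=proj(f,[.486,.262,.042])[0].astype(int); x,y=c; print(c)
cv2.imwrite("pics/w9.png",cv2.resize(f["image"][y-75:y+75,x-75:x+75,::-1],None,fx=4,fy=4))
E
python3 go.py 0.486 0.262 0.05 96.6
```

```text
time: 13.95
position: [0.4864, 0.2598, 0.1611]
ee_rot: [[-0.994, -0.112, 0.0], [-0.112, 0.994, -0.001], [-0.0, -0.001, -1.0]]
ft_force: [0.4, 0.5, 0.2]
finger_gap: 0.075
grip_force: 0.0
bar [(array([270., 203.]), array([486. , 262.2]), array([42.8, 13.9]), 6.4)]
body [(array([270., 199.]), array([489.6, 262.5]), array([48.9, 41.6]), 5.9)]
[5130  830   17   30   44  532  806   14    7   11   43  772    4]
[269 202]
t 14.0 pos [486.4 260.1 161.3] yawY 96.44 gap 75.2 j7 1.23
travel [0.02, 0.2, 11.13] angular [-0.001, 0.0, -0.003]
```

View pics/w9.png

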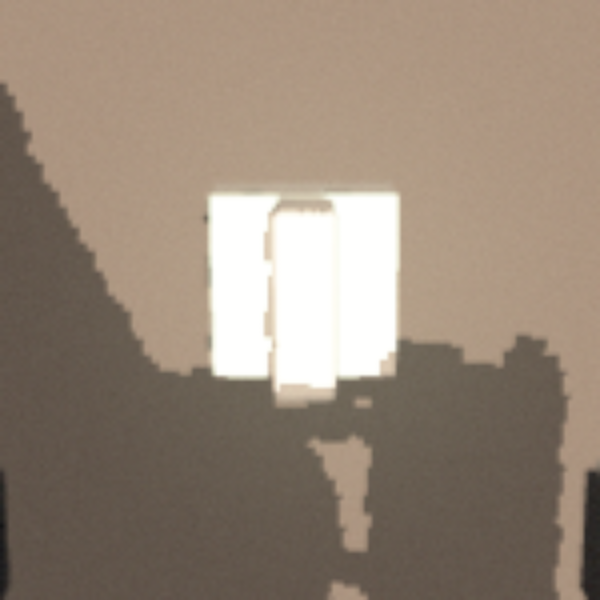

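The knob body is at crop (210–400, 192–380) with its bar (270–336, 205–400), aligned with the tool. Descending to grip the bar with the tips about 4 mm above the body.

```bash
python3 -m pendant '[{"travel":[0,0.2,5],"angular":[0,0,0],"jaw":0.6},{"travel":[0,0.2,10],"angular":[0,0,0],"jaw":0.5},{"travel":[0,0.2,12],"angular":[0,0,0],"jaw":0.5},{"travel":[0,0.2,13.5],"angular":[0,0,0],"jaw":0.5},{"travel":[0,0.2,14.3],"angular":[0,0,0],"jaw":0.5},{"travel":[0,0.2,14.3],"angular":[0,0,0],"jaw":0.5},{"travel":[0,0.2,14.3],"angular":[0,0,0],"jaw":0.1},{"travel":[0,0.2,14.3],"angular":[0,0,0],"jaw":0.1},{"travel":[0,0.2,14.3],"angular":[0,0,0],"jaw":0.1},{"travel":[0,0.2,14.3],"angular":[0,0,0],"jaw":0.1},{"travel":[0,0.2,14.3],"angular":[0,0,0],"jaw":0.1},{"travel":[0,0.2,14.3],"angular":[0,0,0],"jaw":0.1}]' 20; python3 go.py 0.5214 -0.0243 0.09 79
```

```text
time: 15.5
position: [0.4856, 0.2637, 0.0182]
ee_rot: [[-0.993, -0.115, 0.0], [-0.115, 0.993, -0.0], [-0.0, -0.0, -1.0]]
ft_force: [-0.8, -0.9, 4.8]
finger_gap: 0.0141
grip_force: 20.0
t 15.5 pos [485.6 263.7  18.2] yawY 96.59 gap 14.1 j7 1.26
travel [-0.25, -29.03, -7.17] angular [-0.0, 0.0, 0.307]
```

Bar gripped at 14.1 mm with 20 N. Lifting, carrying over and turning to the spindle's angle.

```bash
python3 -m pendant '[{"travel":[0,0,-2],"angular":[0,0,0],"jaw":0.1},{"travel":[0,0,-8],"angular":[0,0,0],"jaw":0.1},{"travel":[-0.05,-6,-9.2],"angular":[0,0,0.08],"jaw":0.1},{"travel":[-0.1,-12,-9.2],"angular":[0,0,0.16],"jaw":0.1},{"travel":[-0.15,-18,-9.2],"angular":[0,0,0.24],"jaw":0.1},{"travel":[-0.2,-24,-9.2],"angular":[0,0,0.3],"jaw":0.1},{"travel":[-0.25,-27.5,-9.2],"angular":[0,0,0.307],"jaw":0.1},{"travel":[-0.25,-29,-9.2],"angular":[0,0,0.307],"jaw":0.1},{"travel":[-0.25,-29,-9.2],"angular":[0,0,0.307],"jaw":0.1},{"travel":[-0.25,-29,-9.2],"angular":[0,0,0.307],"jaw":0.1},{"travel":[-0.25,-29,-9.2],"angular":[0,0,0.307],"jaw":0.1}]'; python3 go.py 0.5214 -0.0243 0.08 79; python3 - <<'E'
from h import *
o=env.get_obs(); R=np.array(o["ee_rot"]); p=np.array(o["position"])
f=env.grab_frame("wrist"); np.savez("pics/w10.npz",**f); P=cloud(f); T=(P-p)@R*1000; z=P[...,2]*1000
near=(abs(T[...,0])<40)&(abs(T[...,1])<40)
q=z[near]; print(np.histogram(q,np.arange(80,160,4)))
# body top: 21 mm above underside -> tool z about -3
m=near&(abs(z-(p[2]*1000+3))<5)
c=np.argwhere(m)[:,::-1]; t=(ray(f,c,p[2]+.003)-p)@R*1000; print("body top tool xy rect",cv2.minAreaRect(t[:,:2].astype(np.float32)), t.min(0),t.max(0))
m=near&(abs(z-(p[2]*1000+25))<4)
c=np.argwhere(m)[:,::-1]; t=(ray(f,c,p[2]+.025)-p)@R*1000; print("bar", t.min(0),t.max(0))
n2=np.hypot(P[...,0]-.5214,P[...,1]+.0243)<.11; m=n2&(abs(z-41)<4); print("plate",blobs(f,m,.042,200)); m=n2&(abs(z-29)<5); 
cv2.imwrite("pics/w10.png",f["image"][:,:,::-1])
E
```

```text
time: 16.88
position: [0.5212, -0.0219, 0.1099]
ee_rot: [[-0.982, 0.188, -0.0], [0.188, 0.982, 0.001], [0.0, 0.001, -1.0]]
ft_force: [-0.0, -0.9, -1.3]
finger_gap: 0.0134
grip_force: 20.0
t 16.88 pos [521.2 -21.9 109.9] yawY 79.18 gap 13.4 j7 1.52
travel [-0.07, -0.23, 2.99] angular [0.001, -0.0, 0.003]
(array([   0,    0,   22,  124,  145,  139,  147,  973,  602,  100,  157,
        192,  272, 2462,  178,  198,  253,  212,  288]), array([ 80,  84,  88,  92,  96, 100, 104, 108, 112, 116, 120, 124, 128,
       132, 136, 140, 144, 148, 152, 156]))
body top tool xy rect ((0.010023117065429688, 0.6552505493164062), (42.79169464111328, 41.717018127441406), 0.010388258844614029) [-21.38659302 -20.20285022  -3.01339253] [21.40947796 21.51427276 -2.97862496]
bar [-19.88121467 -18.24258297 -25.01167063] [ 21.60677477  19.56053815 -24.98466817]
plate [(array([255., 199.]), array([521.5, -23.8]), array([119.5,  59.7]), -22.9)]
```

View pics/w10.png

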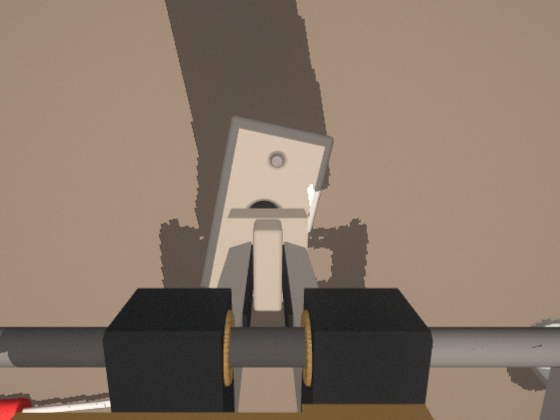

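The knob is square in the grip, centred on the tool to within 0.7 mm (the same camera bias as for the plate). The plate and pin at (277,160) are undisturbed. Going to 4 mm above the spindle tip.

```bash
python3 -m pendant '[{"travel":[-0.07,-0.26,1],"angular":[0,0,0.003],"jaw":0.1},{"travel":[-0.07,-0.26,2.5],"angular":[0,0,0.003],"jaw":0.1},{"travel":[-0.07,-0.26,3],"angular":[0,0,0.003],"jaw":0.1},{"travel":[-0.07,-0.26,3],"angular":[0,0,0.003],"jaw":0.1},{"travel":[-0.07,-0.26,3],"angular":[0,0,0.003],"jaw":0.1}]'; python3 go.py 0.5214 -0.0246 0.072 79
```

```text
time: 17.55
position: [0.5217, -0.0267, 0.0801]
ee_rot: [[-0.981, 0.194, 0.0], [0.194, 0.981, -0.0], [-0.0, -0.0, -1.0]]
ft_force: [-0.9, -0.2, -1.2]
finger_gap: 0.0138
grip_force: 20.0
t 17.55 pos [521.7 -26.7  80.1] yawY 78.83 gap 13.8 j7 1.53
travel [0.07, 0.2, 0.81] angular [-0.0, 0.0, -0.003]
```

```bash
python3 -m pendant '[{"travel":[0.07,0.2,0],"angular":[0,0,0],"jaw":0.1},{"travel":[0.07,0.2,0],"angular":[0,0,0],"jaw":0.1},{"travel":[0.07,0.2,0],"angular":[0,0,0],"jaw":0.1},{"travel":[0.07,0.2,0],"angular":[0,0,0],"jaw":0.1}]'; python3 go.py 0.5214 -0.0246 0.072 79
```

```text
time: 18.05
position: [0.5213, -0.0245, 0.0801]
ee_rot: [[-0.981, 0.194, 0.0], [0.194, 0.981, -0.0], [-0.0, -0.0, -1.0]]
ft_force: [-0.3, 0.3, -1.4]
finger_gap: 0.0136
grip_force: 20.0
t 18.05 pos [521.3 -24.5  80.1] yawY 78.84 gap 13.6 j7 1.53
travel [-0.01, -0.0, 0.81] angular [-0.0, 0.0, -0.003]
```

Position is right. Lowering the bore over the spindle tip.

```bash
python3 -m pendant '[{"travel":[0,0,0.3],"angular":[0,0,0],"jaw":0.1},{"travel":[0,0,0.5],"angular":[0,0,0],"jaw":0.1},{"travel":[0,0,0.7],"angular":[0,0,0],"jaw":0.1},{"travel":[0,0,0.9],"angular":[0,0,0],"jaw":0.1},{"travel":[0,0,0.9],"angular":[0,0,0],"jaw":0.1}]'; python3 go.py 0.5214 -0.0246 0.062 79
```

```text
time: 18.68
position: [0.5211, -0.0246, 0.0708]
ee_rot: [[-0.981, 0.194, -0.0], [0.194, 0.981, -0.0], [0.0, -0.0, -1.0]]
ft_force: [-0.4, -0.1, -1.1]
finger_gap: 0.0138
grip_force: 20.0
t 18.68 pos [521.1 -24.6  70.8] yawY 78.83 gap 13.8 j7 1.53
travel [-0.03, 0.0, 0.88] angular [-0.0, -0.0, -0.003]
```

Underside is at about 52.6 mm, 5 mm onto the spindle with no resistance. Continuing.

```bash
python3 -m pendant '[{"travel":[0,0,0.3],"angular":[0,0,0],"jaw":0.1},{"travel":[0,0,0.6],"angular":[0,0,0],"jaw":0.1},{"travel":[0,0,0.8],"angular":[0,0,0],"jaw":0.1},{"travel":[0,0,0.95],"angular":[0,0,0],"jaw":0.1},{"travel":[0,0,1.05],"angular":[0,0,0],"jaw":0.1},{"travel":[0,0,1.1],"angular":[0,0,0],"jaw":0.1},{"travel":[0,0,1.1],"angular":[0,0,0],"jaw":0.1}]'; python3 go.py 0.5214 -0.0246 0.060 79
```

```text
time: 19.55
position: [0.5212, -0.0246, 0.0602]
ee_rot: [[-0.981, 0.194, 0.0], [0.194, 0.981, -0.0], [-0.0, -0.0, -1.0]]
ft_force: [-0.6, -0.6, 2.3]
finger_gap: 0.0136
grip_force: 20.0
t 19.55 pos [521.2 -24.6  60.2] yawY 78.84 gap 13.6 j7 1.54
travel [-0.02, -0.0, 0.02] angular [-0.0, 0.0, -0.003]
```

Contact force has risen at the expected height (60.2 = 42 + 18.2 mm). Releasing and withdrawing to check.

```bash
python3 -m pendant '[{"travel":[0,0,0.05],"angular":[0,0,0],"jaw":0.1},{"travel":[0,0,0.05],"angular":[0,0,0],"jaw":0.45},{"travel":[0,0,0.05],"angular":[0,0,0],"jaw":0.45},{"travel":[0,0,0.05],"angular":[0,0,0],"jaw":0.45},{"travel":[0,0,0],"angular":[0,0,0],"jaw":0.45},{"travel":[0,0,-3],"angular":[0,0,0],"jaw":0.45},{"travel":[0,0,-9],"angular":[0,0,0],"jaw":0.45},{"travel":[0,0,-15],"angular":[0,0,0],"jaw":0.45},{"travel":[0,0,-15],"angular":[0,0,0],"jaw":0.45},{"travel":[0,0,-15],"angular":[0,0,0],"jaw":0.45}]'; python3 - <<'E'
from h import *
f=env.grab_frame("wrist"); np.savez("pics/w11.npz",**f); P=cloud(f); z=P[...,2]*1000
near=np.hypot(P[...,0]-.5214,P[...,1]+.0243)<.09
for n,lo,hi,h in (("box",24,33,.03),("plate",37,46,.042),("body",58,68,.063),("bar",78,92,.085)):
    m=near&(z>lo)&(z<hi); print(n,"z",np.median(z[m]).round(1),m.sum(),blobs(f,near&(z>lo)&(z<100),h,80))
m=near&(z>59)&(z<66); q=P[m]; A=np.c_[q[:,:2]-q[:,:2].mean(0),np.ones(len(q))]; print("body slope",np.linalg.lstsq(A,q[:,2],rcond=None)[0])
im=f["image"][60:380,110:450,::-1]; cv2.imwrite("pics/w11.png",cv2.resize(im,None,fx=1.8,fy=1.8))
E
```

```text
time: 20.8
position: [0.5207, -0.0243, 0.2097]
ee_rot: [[-0.981, 0.193, -0.001], [0.193, 0.981, 0.0], [0.001, -0.0, -1.0]]
ft_force: [-0.4, -0.3, -0.0]
finger_gap: 0.0424
grip_force: 0.0
box z 28.9 2396 [(array([267., 187.]), array([521.6, -24.2]), array([134.6,  75.2]), -22.9)]
plate z 41.2 5013 [(array([268., 190.]), array([521.8, -23.9]), array([119.9,  59.8]), -22.8)]
body z 62.2 1346 [(array([267., 199.]), array([524.7, -24.5]), array([48.8, 41.6]), -12.0)]
bar z 84.0 756 [(array([268., 202.]), array([521.7, -23.8]), array([41.8, 13.2]), -11.2)]
body slope [-0.0020775   0.00012847  0.06221715]
```

View pics/w11.png

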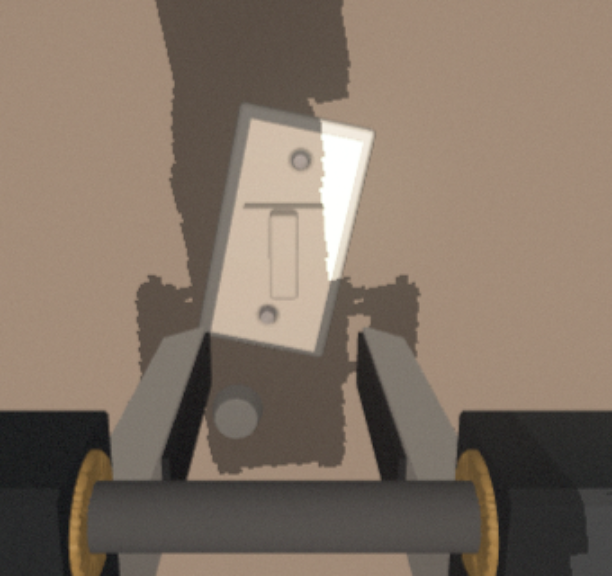

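The knob (bar at (283,253)) sits level on the plate: body top 21.0 mm above the plate, plate 12.3 mm above the box, and both pins visible. The old knob at (236,412) hasn't moved and the gripper is clear.

```bash
python3 -c "
from rig import env;print(env.finish_job())"
```

```text
the job is handed in; nothing more can be done
None
```

The dimmer is back together and handed in at about 21 s: the plate sits flush over both pins, the knob rests fully down on it over the spindle, and the gripper touched only those two parts.

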